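Swap the shoe-cream jars back to their own dishes

ROBOT

A 6-joint arm with a two-finger parallel gripper is mounted at the origin on the work surface. World frame = base frame: x ahead of the robot, y to its left, z up, the work surface at z = 0. Lengths are in m, angles in degrees, forces in N, time in s.
With the tool pointing down it reaches from about 0.325 to 0.775 m from the base axis. Payload 9.3 kg.
Tool frame: the origin (TCP) lies where the fingers leave the gripper's body, on its centre line; the fingertips stand 73 mm ahead of it and the grasp point (between the pads) lies 54 mm ahead of it; z points along the fingers, y is the line along which they close (so a half turn about z gives the same grasp; the last joint's range is limited). The gripper opens to 85 mm and grips with 20 to 120 N. Pads are 22 mm wide; open, the fingers measure 114 mm over their backs; the gripper's body (76 mm by 85 mm) begins 54 mm behind the grasp point. The pads swing forward as they close: fully open they stand 13 mm farther back than shut.
Start: joints at [67.747, 14.817, 1.232, 76.415, 0, 81.257], TCP at [0.128, 0.535, 0.304] pointing down, gripper open.
Joint ranges: [-174.27, 174.27], [-52.1, 104.24], [-59.71, 78.15], [-110.17, 111.67], [-87.03, 83.33], [-180, 180]. Speed limits (degrees/s): [127.2, 127.2, 159.86, 180, 180, 180].

INTERFACE

Orientations are given as [roll, pitch, yaw] about the fixed x, y, z axes, in that order (R = Rz(yaw) Ry(pitch) Rx(roll)).
In Python, from rig import arm gives the robot as it stands.
- The arm moves only by the tool drive_tool, never from a script. Its arguments are lists of equal length, an entry for each row: "jaw": the opening, from -1 (shut) to 1 (fully open); "translation": the shift along the world's x, y, z scaled (see below), a list of three; "twist": the turn about the world's z scaled (see below). In form: {"jaw": [jaw, ...], "translation": [[dx, dy, dz], ...], "twist": [twist, ...]}. A call has 1 to 5 rows; each row shifts and turns the commanded pose from where the row before left it; what a row does not reach is not made up. The controller multiplies each number of a shift by 0.03 m and each number of a turn by 10 degrees. A row lasts 1/8 s, in which the tool goes at most 62.5 mm and 10.7 degrees, less where a joint would pass 70% of its speed; a pose out of reach is approached as far as the arm can. A call with a number of a shift or a turn outside -1 to 1 is refused whole. A call with a gripper value outside its range is refused whole. The fingers move at their own pace and stop on an object; the grip force is fixed at half the most. Time passes only in rows, so rows that do not move let the fingers close. It gives the time, the measured TCP pose, the force, the opening and the grip force at its end, in the units of the state.
- arm.get_obs(): the state, without advancing time (a new reading comes with each control period).
- arm.grab_frame(name): name is "scene" or "top" or "wrist"; returns a dict with "color" (480x640x3 uint8, red, green, blue), "z_map" (480x640 float32, m along the optical axis (not along the pixel's ray), 0 where there is no reading), "vfov" (degrees; the focal length in pixels is half the picture's height over the tangent of half this angle, whatever the lens; pixels are square), "cx", "cy" (the principal point, pixels), "k1" (the pictures are not rectified: a ray, as slopes to the right and down, at radius r is drawn at 1 + k1 r^2 times it, then the intrinsics apply), "pose" (4x4, takes a point from camera to world coordinates). Camera axes: x right, y down, z forward; pixel columns grow to the right and rows downward; lengths in m; the calibration is good to about 2 mm. A picture is of the moment at which its call begins.
- arm.job_done(): hands the job in; it is judged then, once.
The state is a dict: "time_s": time; "q": joint angles; "joint_velocities": joint speeds; "tau": joint torques, N m; "ee_pos": TCP position; "eef_rot": TCP orientation; "contact_force": force on the tool from outside, world axes, zero at the start; "moment": the same for the moment, N m; "finger_gap": finger opening in m; "grasp_force": force on a finger pad.
Only numpy, scipy, OpenCV 4.12 (cv2) and the standard library are available. Lean on these libraries where they do the work, as an engineer would, in place of code of your own. Each camera call takes 0.05 s, during which the arm holds its last target. There are 200 camera calls.

TASK

The four jars of shoe cream stand in the wrong dishes: swap them about, one at a time, using the plain dark grey spare dish as the stopover, until each jar stands flat in the dish of its own colour and the spare dish is empty again. Keep the jars upright, never set one down on the gritty bench top, and do not knock over the glue bottle.

Things in the scene. Friction and masses are not known exactly. Their poses are not given: they have to be found in the camera images.
- jar_white: Loose closed jar of shoe cream, a plain cylinder 54 mm in diameter and 50 mm high, jar and lid ivory white all over with a thin steel line between; 90 to 185 g. Origin: centre of its underside; z up its axis.
- jar_tan: Loose closed jar of shoe cream, a plain cylinder 54 mm in diameter and 50 mm high, jar and lid tan (light orange-brown) all over with a thin steel line between; 90 to 185 g. Origin: centre of its underside; z up its axis.
- jar_oxblood: Loose closed jar of shoe cream, a plain cylinder 54 mm in diameter and 50 mm high, jar and lid oxblood (dark red) all over with a thin steel line between; 90 to 185 g. Origin: centre of its underside; z up its axis.
- jar_navy: Loose closed jar of shoe cream, a plain cylinder 54 mm in diameter and 50 mm high, jar and lid navy blue all over with a thin steel line between; 90 to 185 g. Origin: centre of its underside; z up its axis.
- dish_white: Round ivory white dish fixed to the bench, with a flat sample tab of the same colour at its rim (reaching 67 mm from the centre along the dish's own +x). 92 mm outside, 78 mm inside at the mouth; rim 16 mm above the bench, flat inner floor 8 mm above the bench (8 mm deep), lined black. Origin: centre of its underside, on the bench; z up. Holds one jar.
- dish_tan: Round tan (light orange-brown) dish fixed to the bench, with a flat sample tab of the same colour at its rim (reaching 67 mm from the centre along the dish's own +x). 92 mm outside, 78 mm inside at the mouth; rim 16 mm above the bench, flat inner floor 8 mm above the bench (8 mm deep), lined black. Origin: centre of its underside, on the bench; z up. Holds one jar.
- dish_oxblood: Round oxblood (dark red) dish fixed to the bench, with a flat sample tab of the same colour at its rim (reaching 67 mm from the centre along the dish's own +x). 92 mm outside, 78 mm inside at the mouth; rim 16 mm above the bench, flat inner floor 8 mm above the bench (8 mm deep), lined black. Origin: centre of its underside, on the bench; z up. Holds one jar.
- dish_navy: Round navy blue dish fixed to the bench, with a flat sample tab of the same colour at its rim (reaching 67 mm from the centre along the dish's own +x). 92 mm outside, 78 mm inside at the mouth; rim 16 mm above the bench, flat inner floor 8 mm above the bench (8 mm deep), lined black. Origin: centre of its underside, on the bench; z up. Holds one jar.
- dish_bare: The spare dish: same shape and size as the coloured dishes (92 mm outside, 78 mm inside, rim at 16 mm, floor at 8 mm), fixed to the bench, but plain dark grey metal and without a tab. Empty at the start. Origin: centre of its underside; z up.
- glue: Yellow glue bottle with a green nozzle, 44 mm in diameter, 85 mm high, loose, standing on the bench in the midst of the dishes; not to be knocked over. Origin: centre of its underside; z up.
Not all that is in view belongs to the job. Of the things like the jar_oxblood, leave any that is turquoise; of the rest the larger one is meant.

How it is judged:
By the outcome, as a careful person would: the job done as asked, in the order asked, and still so for the second after the job is handed in, with the robot touching nothing.
It also fails if it takes over 136 s, if anything falls off the work surface, if the arm or the gripper's body presses on something with over 40 N, if the wrist force passes 120 N, or if a joint passes its speed limit or range.

## Working session

There is one attempt and no reset: what is moved stays moved. The work goes in short steps, Python scripts to look and compute and a tool call to move; the robot and the scene stay as the last step left them, time stands still between calls to the robot, and variables do not carry over. Pictures are saved under pics/ and viewed, at most 14 in all, crops included, and the job is handed in when it is done.

Besides the shell and the picture viewer there is one more tool, called after "Request:" in YAML: its name, and indented under it one key for each argument. drive_tool: Moves the arm, as the interface text tells. Shifts and turns lie within -1 to 1; 1 stands for 0.03 m of shift or 10 degrees of turn. Its arguments: {"type":"object","properties":{"jaw":{"type":"array","items":{"type":"number"}},"translation":{"type":"array","items":{"type":"array","items":{"type":"number","minimum":-1,"maximum":1}}},"twist":{"type":"array","items":{"type":"number","minimum":-1,"maximum":1}}},"required":["jaw","translation","twist"]}

```bash
ls; mkdir -p pics
python3 - <<'E'
from rig import arm
import cv2,pickle
o=arm.get_obs();print({k:o[k] for k in('time_s','ee_pos','eef_rot','finger_gap')})
for n in("top","scene"):
    f=arm.grab_frame(n);pickle.dump(f,open(f'{n}.pkl','wb'))
    cv2.imwrite(f'pics/{n}0.png',f['color'][...,::-1]);print(n,f['vfov'],f['cx'],f['cy'],f['k1'],f['pose'].round(3).tolist())
E
```

```text
pics
{'time_s': 0.0, 'ee_pos': array([0.12839219, 0.53459621, 0.30325087]), 'eef_rot': array([-1.79921484e+02, -1.26683103e-02,  1.66491571e+02]), 'finger_gap': 0.08569030797476043}
top 55.27633521512216 319.8954118224483 245.05550392273364 -0.07830014706012914 [[-0.026, -0.985, 0.171, 0.444], [-0.999, 0.029, 0.016, -0.037], [-0.02, -0.171, -0.985, 0.845], [0.0, 0.0, 0.0, 1.0]]
scene 44.86630998457245 311.1033830200866 229.1810375838281 -0.05251583364222134 [[0.868, 0.26, -0.424, 0.958], [0.497, -0.48, 0.723, -0.699], [-0.016, -0.838, -0.546, 0.545], [0.0, 0.0, 0.0, 1.0]]
```

View pics/top0.png

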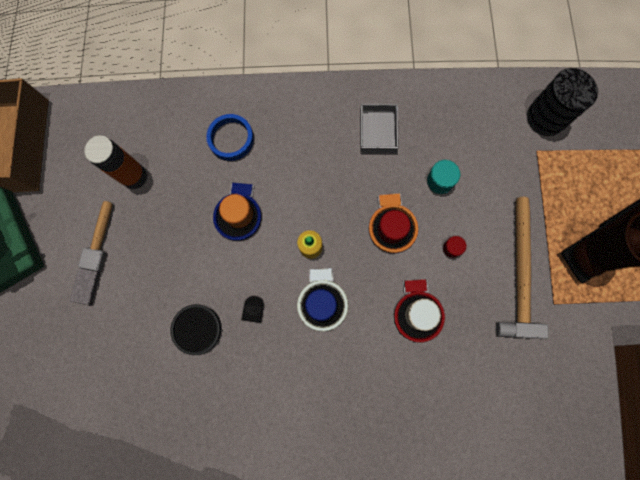

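View pics/scene0.png

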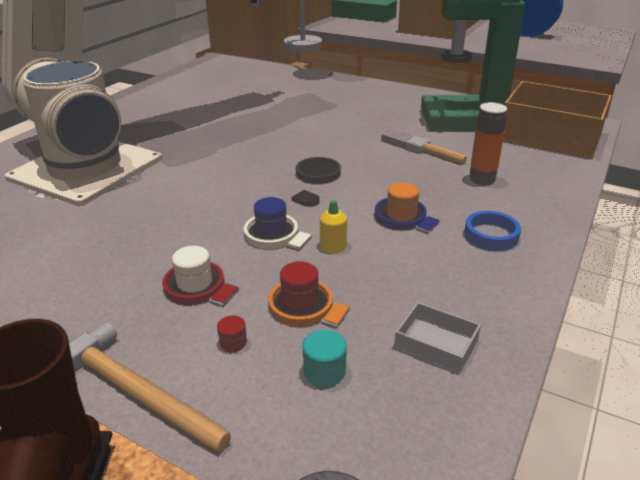

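Top view: tan jar (236,211) in the navy dish, oxblood jar (395,226) in the tan dish, navy jar (321,305) in the white dish and white jar (424,316) in the oxblood dish. The spare dish is at (196,330) and the glue at (310,243).

What could be taken for the oxblood jar:
- the large dark red jar at (395,226)
- the small red jar at (456,246), a decoy because it is smaller
- the turquoise jar at (445,177), excluded by the task

I choose (395,226).

The blue ring at (230,137) is not the navy dish, which has a tab. The tin at (379,128) and the black piece at (253,308) are not the spare dish.

```bash
cat > h.py <<'E'
import numpy as np,cv2
def und(f,uv):
    h=f['color'].shape[0];fl=h/2/np.tan(np.radians(f['vfov']/2))
    d=(np.atleast_2d(uv)-[f['cx'],f['cy']])/fl; s=d.copy()
    for _ in range(20): s=d/(1+f['k1']*(s**2).sum(1,keepdims=True))
    return s
def cast(f,uv,z):
    s=und(f,uv);R,t=f['pose'][:3,:3],f['pose'][:3,3]
    r=np.c_[s,np.ones(len(s))]@R.T
    return t+r*((z-t[2])/r[:,2])[:,None]
def world(f):
    v,u=np.nonzero(f['z_map']>0); s=und(f,np.c_[u,v]);z=f['z_map'][v,u]
    return u,v,(np.c_[s,np.ones(len(s))]*z[:,None])@f['pose'][:3,:3].T+f['pose'][:3,3]
E
python3 - <<'E'
import pickle,cv2,numpy as np
from h import *
for n in('top','scene'):
    f=pickle.load(open(n+'.pkl','rb'));u,v,P=world(f)
    C=f['color'][v,u]
    # jars/glue: points near top height clustered in known seeds
    seeds={'top':dict(navy=(321,305),white=(424,316),ox=(395,224),tan=(236,209),small=(456,246),turq=(445,176),glue=(310,241)),
     'scene':dict(navy=(270,208),white=(191,256),ox=(299,273),tan=(403,192),small=(232,326),turq=(325,345),glue=(333,216))}[n]
    for k,(a,b) in seeds.items():
        m=(np.hypot(u-a,v-b)<30);Q=P[m];
        c=P[(np.hypot(u-a,v-b)<5)].mean(0); near=np.hypot(*(Q-c)[:,:2].T)<.045
        Q=Q[near];zt=np.percentile(Q[:,2],97);T=Q[Q[:,2]>zt-.006]
        cc,r=cv2.minEnclosingCircle(T[:,:2].astype(np.float32))
        print(n,k,'top z %.3f'%zt,'c',np.round(cc,4),'bbox c',np.round((T[:,:2].max(0)+T[:,:2].min(0))/2,4),'dia %.3f'%(2*r))
f=pickle.load(open('top.pkl','rb'));u,v,P=world(f)
for k,(a,b) in dict(white=(323,305),ox=(420,317),tan=(394,229),navy=(238,216),bare=(196,330)).items():
    c=cast(f,(a,b),.016)[0]
    d=np.hypot(*(P-c)[:,:2].T);m=(d<.052)&(P[:,2]>.012)&(P[:,2]<.02)&(d>.034)
    Q=P[m][:,:2]
    for _ in range(8): # circle fit mid rim
        A=np.c_[2*Q,np.ones(len(Q))];s=np.linalg.lstsq(A,(Q**2).sum(1),rcond=None)[0];r=np.sqrt(s[2]+s[0]**2+s[1]**2)
        e=np.hypot(*(Q-s[:2]).T);Q=Q[abs(e-.0425)<.006]
    print('dish',k,s[:2].round(4),'r %.4f'%r,len(Q))
im=cv2.resize(f['color'][150:350,180:480],None,fx=2.6,fy=2.6,interpolation=2)[...,::-1];cv2.imwrite('pics/crop1.png',im)
E
```

```text
top navy top z 0.059 c [ 0.4789 -0.022 ] bbox c [ 0.4785 -0.022 ] dia 0.054
top white top z 0.060 c [ 0.4567 -0.1994] bbox c [ 0.4565 -0.1995] dia 0.055
top ox top z 0.059 c [ 0.6144 -0.157 ] bbox c [ 0.6147 -0.1567] dia 0.054
top tan top z 0.059 c [0.653  0.1268] bbox c [0.6529 0.1266] dia 0.056
top small top z 0.035 c [ 0.577  -0.2689] bbox c [ 0.5781 -0.269 ] dia 0.037
top turq top z 0.051 c [ 0.7093 -0.2567] bbox c [ 0.7098 -0.2557] dia 0.056
top glue top z 0.074 c [ 0.5862 -0.007 ] bbox c [ 0.5852 -0.006 ] dia 0.020
scene navy top z 0.059 c [ 0.4831 -0.0212] bbox c [ 0.4831 -0.0216] dia 0.056
scene white top z 0.059 c [ 0.4609 -0.1984] bbox c [ 0.4606 -0.1981] dia 0.056
scene ox top z 0.059 c [ 0.6188 -0.1565] bbox c [ 0.6184 -0.1563] dia 0.055
scene tan top z 0.059 c [0.6577 0.128 ] bbox c [0.6568 0.1277] dia 0.057
scene small top z 0.036 c [ 0.5813 -0.2672] bbox c [ 0.5816 -0.2665] dia 0.039
scene turq top z 0.052 c [ 0.7128 -0.2541] bbox c [ 0.7125 -0.2545] dia 0.055
scene glue top z 0.081 c [ 0.5951 -0.0094] bbox c [ 0.5926 -0.0046] dia 0.008
dish white [ 0.4792 -0.0244] r 0.0422 486
dish ox [ 0.4545 -0.1982] r 0.0428 512
dish tan [ 0.6166 -0.1596] r 0.0427 468
dish navy [0.6485 0.1308] r 0.0429 388
dish bare [0.4412 0.2064] r 0.0425 506
```

View pics/crop1.png

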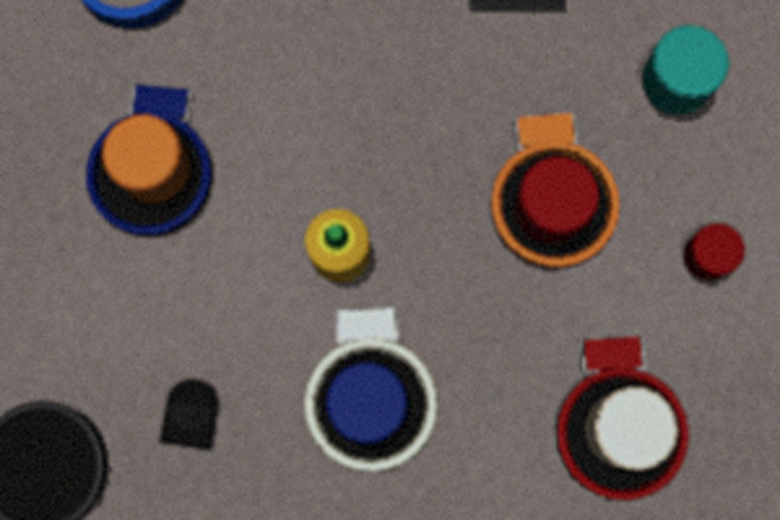

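The crop confirms that (395,226) is the larger dark red jar, standing in the tan-tabbed dish; the small red and turquoise ones stand loose. All sizes and heights match the description. Averaging the two cameras gives navy jar (.481,-.0215).

Order of moves: navy to spare, white to white, oxblood to oxblood, tan to tan, navy to navy.

Request:
drive_tool:
  jaw: [1,1,1,1,1]
  translation:
    - [0.6,-0.93,0]
    - [0.6,-0.93,0]
    - [0.6,-0.93,0]
    - [0.6,-0.93,0]
    - [0.6,-0.93,0]
  twist: [0,0,0,0,0]

```text
time_s: 0.72
ee_pos: [0.2188, 0.3943, 0.3036]
eef_rot: [-180.0, -0.0, 166.5]
contact_force: [-0.0, 0.8, 0.6]
finger_gap: 0.0853
grasp_force: 0.0
```

Request:
drive_tool:
  jaw: [1,1,1,1,1]
  translation:
    - [0.6,-0.93,0]
    - [0.6,-0.93,0]
    - [0.6,-0.93,0]
    - [0.6,-0.93,0]
    - [0.6,-0.93,0]
  twist: [0,0,0,0,0]

```text
time_s: 1.35
ee_pos: [0.3088, 0.2548, 0.3037]
eef_rot: [-180.0, -0.0, 166.5]
contact_force: [-0.9, 1.2, -0.3]
finger_gap: 0.0856
grasp_force: 0.0
```

Request:
drive_tool:
  jaw: [1,1,1,1,1]
  translation:
    - [0.6,-0.93,0]
    - [0.6,-0.93,0]
    - [0.6,-0.93,0]
    - [0.6,-0.93,0]
    - [0.6,-0.93,0]
  twist: [0,0,0,0,0]

```text
time_s: 1.98
ee_pos: [0.3989, 0.1152, 0.3037]
eef_rot: [-180.0, -0.0, 166.5]
contact_force: [-0.8, 0.7, -0.9]
finger_gap: 0.0852
grasp_force: 0.0
```

Request:
drive_tool:
  jaw: [1,1,1,1,1]
  translation:
    - [0.55,-0.91,-0.4]
    - [0.55,-0.91,-0.4]
    - [0.55,-0.91,-0.4]
    - [0.55,-0.91,-0.4]
    - [0.54,-0.91,-0.4]
  twist: [0,0,0,0,0]

```text
time_s: 2.6
ee_pos: [0.481, -0.0212, 0.2432]
eef_rot: [180.0, -0.0, 166.5]
contact_force: [1.3, 0.2, -0.6]
finger_gap: 0.0857
grasp_force: 0.0
```

Request:
drive_tool:
  jaw: [1,1,1,1,1]
  translation:
    - [0,0,-1]
    - [0,0,-1]
    - [0,0,-1]
    - [0,0,-0.5]
    - [0,0,0]
  twist: [0,0,0,0,0]

```text
time_s: 3.22
ee_pos: [0.48, -0.0201, 0.1378]
eef_rot: [-180.0, -0.2, 166.5]
contact_force: [0.3, 0.8, 0.5]
finger_gap: 0.0852
grasp_force: 0.0
```

Run:
```python
from rig import arm
import cv2
f=arm.grab_frame("wrist");cv2.imwrite('pics/w1.png',f['color'][...,::-1])
```

```text
(no output)
```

View pics/w1.png

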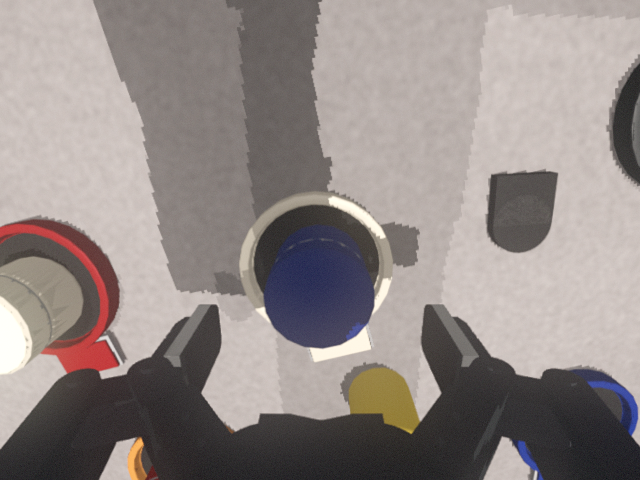

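The wrist view shows the navy jar (320,290) midway between the fingers (210 and 430). Going down and gripping.

Request:
drive_tool:
  jaw: [1,1,1,1,1]
  translation:
    - [0,0,-0.7]
    - [0,0,-0.73]
    - [0,0,0]
    - [0,0,0]
    - [0,0,0]
  twist: [0,0,0,0,0]

```text
time_s: 3.9
ee_pos: [0.4812, -0.0203, 0.097]
eef_rot: [180.0, 0.1, 166.5]
contact_force: [-0.3, -0.3, 0.7]
finger_gap: 0.0853
grasp_force: 0.0
```

Request:
drive_tool:
  jaw: [-1,-1,-1,-1,-1]
  translation:
    - [0,0,0]
    - [0,0,0]
    - [0,0,0]
    - [0,0,0]
    - [0,0,0]
  twist: [0,0,0,0,0]

```text
time_s: 4.53
ee_pos: [0.4809, -0.0203, 0.0967]
eef_rot: [-180.0, 0.1, 166.5]
contact_force: [-1.9, 0.6, 7.5]
finger_gap: 0.0527
grasp_force: 61.9
```

Request:
drive_tool:
  jaw: [-1,-1,-1,-1,-1]
  translation:
    - [0,0,0.5]
    - [0,0,0.75]
    - [0,0,1]
    - [-0.1,0.5,0]
    - [-0.15,0.9,0]
  twist: [0,0,0,0,0]

```text
time_s: 5.15
ee_pos: [0.4728, 0.0223, 0.1629]
eef_rot: [-180.0, -0.0, 166.4]
contact_force: [0.4, -0.2, -1.2]
finger_gap: 0.0524
grasp_force: 63.1
```

Request:
drive_tool:
  jaw: [-1,-1,-1,-1,-1]
  translation:
    - [-0.15,0.9,0]
    - [-0.15,0.9,0]
    - [-0.15,0.9,0]
    - [-0.15,0.9,0]
    - [-0.15,0.9,0]
  twist: [0,0,0,0,0]

```text
time_s: 5.78
ee_pos: [0.4495, 0.1581, 0.1623]
eef_rot: [-180.0, -0.1, 166.5]
contact_force: [1.4, -0.3, -2.6]
finger_gap: 0.0527
grasp_force: 63.1
```

Request:
drive_tool:
  jaw: [-1,-1,-1,-1,-1]
  translation:
    - [-0.15,0.8,0]
    - [-0.1,0.5,0]
    - [-0.02,0.37,0]
    - [0,0,0]
    - [0,0,0]
  twist: [0,0,0,0,0]

```text
time_s: 6.4
ee_pos: [0.4427, 0.2065, 0.1634]
eef_rot: [-180.0, -0.0, 166.5]
contact_force: [0.1, 0.6, -2.1]
finger_gap: 0.0528
grasp_force: 63.1
```

Request:
drive_tool:
  jaw: [-1,-1,-1,-1,-1]
  translation:
    - [0,0,-0.9]
    - [0,0,-0.8]
    - [0,0,-0.35]
    - [0,0,-0.14]
    - [0,0,0]
  twist: [0,0,0,0,0]

```text
time_s: 7.02
ee_pos: [0.4429, 0.2068, 0.0981]
eef_rot: [180.0, 0.0, 166.5]
contact_force: [0.0, 1.1, -1.3]
finger_gap: 0.0527
grasp_force: 63.1
```

Request:
drive_tool:
  jaw: [1,1,1,1,1]
  translation:
    - [0,0,0]
    - [0,0,0]
    - [0,0,0]
    - [0,0,0.5]
    - [0,0,1]
  twist: [0,0,0,0,0]

```text
time_s: 7.65
ee_pos: [0.442, 0.2067, 0.1426]
eef_rot: [-179.9, -0.1, 166.5]
contact_force: [0.4, 0.6, -0.0]
finger_gap: 0.0855
grasp_force: 0.0
```

Request:
drive_tool:
  jaw: [1,1,1,1,1]
  translation:
    - [0,0,0.7]
    - [0,-0.9,0]
    - [0,-1,0]
    - [0,-1,0]
    - [0,-1,0]
  twist: [0,0,0,0,0]

```text
time_s: 8.28
ee_pos: [0.4425, 0.089, 0.164]
eef_rot: [180.0, 0.0, 166.5]
contact_force: [0.6, -0.5, -0.4]
finger_gap: 0.0854
grasp_force: 0.0
```

Request:
drive_tool:
  jaw: [1,1,1,1,1]
  translation:
    - [0.1,-1,0]
    - [0.1,-1,0]
    - [0.1,-1,0]
    - [0.1,-1,0]
    - [0.1,-1,0]
  twist: [0,0,0,0,0]

```text
time_s: 8.9
ee_pos: [0.4576, -0.0611, 0.164]
eef_rot: [-180.0, 0.0, 166.5]
contact_force: [0.5, -0.1, -0.4]
finger_gap: 0.0853
grasp_force: 0.0
```

Request:
drive_tool:
  jaw: [1,1,1,1,1]
  translation:
    - [0.05,-1,0]
    - [0,-1,0]
    - [0,-1,0]
    - [0,-1,0]
    - [0,-0.63,0]
  twist: [0,0,0,0,0]

```text
time_s: 9.52
ee_pos: [0.4591, -0.2002, 0.1639]
eef_rot: [-180.0, 0.0, 166.4]
contact_force: [0.0, 0.1, -0.1]
finger_gap: 0.0855
grasp_force: 0.0
```

Run:
```python
from rig import arm
import cv2
print(arm.get_obs()['ee_pos'])
f=arm.grab_frame("scene");cv2.imwrite('pics/s1.png',f['color'][...,::-1])
```

```text
[ 0.45906864 -0.20022374  0.16386068]
```

View pics/s1.png

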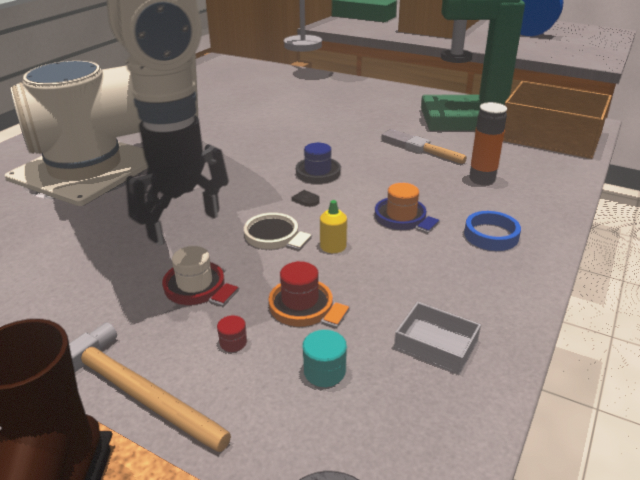

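The navy jar stands flat in the spare dish (318,163), the white dish (271,230) is empty, and the gripper is over the white jar (191,270). Next I grip it.

Request:
drive_tool:
  jaw: [1,1,1,1,1]
  translation:
    - [0,0,-0.9]
    - [0,0,-0.8]
    - [0,0,-0.4]
    - [0,0,-0.15]
    - [0,0,0]
  twist: [0,0,0,0,0]

```text
time_s: 10.2
ee_pos: [0.4593, -0.1989, 0.0966]
eef_rot: [-180.0, 0.0, 166.5]
contact_force: [-0.4, 0.5, -0.5]
finger_gap: 0.0855
grasp_force: 0.0
```

Request:
drive_tool:
  jaw: [-1,-1,-1,-1,-1]
  translation:
    - [0,0,0]
    - [0,0,0]
    - [0,0,0]
    - [0,0,0]
    - [0,0,0]
  twist: [0,0,0,0,0]

```text
time_s: 10.82
ee_pos: [0.4594, -0.1992, 0.0972]
eef_rot: [-180.0, 0.1, 166.5]
contact_force: [-1.0, 1.1, 6.9]
finger_gap: 0.0526
grasp_force: 62.1
```

Request:
drive_tool:
  jaw: [-1,-1,-1,-1,-1]
  translation:
    - [0,0,0.5]
    - [0,0,0.75]
    - [0,0,1]
    - [0.1,0.6,0]
    - [0.12,0.9,0]
  twist: [0,0,0,0,0]

```text
time_s: 11.45
ee_pos: [0.4655, -0.1532, 0.1633]
eef_rot: [180.0, 0.0, 166.4]
contact_force: [-0.0, 0.1, -1.5]
finger_gap: 0.0527
grasp_force: 63.0
```

Request:
drive_tool:
  jaw: [-1,-1,-1,-1,-1]
  translation:
    - [0.15,0.95,0]
    - [0.15,0.95,0]
    - [0.1,0.95,0]
    - [0.1,0.9,0]
    - [0,0.58,0]
  twist: [0,0,0,0,0]

```text
time_s: 12.08
ee_pos: [0.4801, -0.0223, 0.163]
eef_rot: [180.0, -0.1, 166.6]
contact_force: [-0.2, -0.2, -1.2]
finger_gap: 0.0526
grasp_force: 63.1
```

Request:
drive_tool:
  jaw: [-1,-1,-1,-1,-1]
  translation:
    - [0,0,0]
    - [0,0,-0.8]
    - [0,0,-0.8]
    - [0,0,-0.3]
    - [0,0,0]
  twist: [0,0,0,0,0]

```text
time_s: 12.7
ee_pos: [0.4805, -0.0245, 0.1065]
eef_rot: [-180.0, -0.1, 166.5]
contact_force: [0.0, 0.2, -1.2]
finger_gap: 0.0526
grasp_force: 63.1
```

Lower 9 mm more, release and rise.

Request:
drive_tool:
  jaw: [-1,-1,-1,1,1]
  translation:
    - [0,0,-0.2]
    - [0,0,-0.1]
    - [0,0,0]
    - [0,0,0]
    - [0,0,0]
  twist: [0,0,0,0,0]

```text
time_s: 13.32
ee_pos: [0.4809, -0.0241, 0.0981]
eef_rot: [180.0, 0.0, 166.5]
contact_force: [-0.7, -0.3, 0.1]
finger_gap: 0.0845
grasp_force: 0.0
```

Request:
drive_tool:
  jaw: [1,1,1,1,1]
  translation:
    - [0,0,0]
    - [0,0,0.6]
    - [0,0,0.8]
    - [0,0,0.8]
    - [0,0,0]
  twist: [0,0,0,0,0]

```text
time_s: 13.95
ee_pos: [0.4815, -0.0243, 0.1653]
eef_rot: [180.0, 0.2, 166.5]
contact_force: [0.3, 0.4, 0.0]
finger_gap: 0.0852
grasp_force: 0.0
```

Request:
drive_tool:
  jaw: [1,1,1,1,1]
  translation:
    - [0.8,-0.9,0]
    - [0.95,-0.95,0]
    - [1,-0.95,0]
    - [1,-0.95,0]
    - [0.77,-0.67,0]
  twist: [0,0,0,0,0]

```text
time_s: 14.58
ee_pos: [0.6171, -0.158, 0.1623]
eef_rot: [180.0, -0.1, 166.4]
contact_force: [0.1, 0.4, -1.3]
finger_gap: 0.0855
grasp_force: 0.0
```

Request:
drive_tool:
  jaw: [1,1,1,1,1]
  translation:
    - [0,0,0]
    - [0,0,-0.5]
    - [0,0,-0.5]
    - [0,0,0]
    - [0,0,0]
  twist: [0,0,0,0,0]

```text
time_s: 15.2
ee_pos: [0.6162, -0.1564, 0.1339]
eef_rot: [-180.0, 0.0, 166.5]
contact_force: [-0.7, -0.3, 0.7]
finger_gap: 0.0853
grasp_force: 0.0
```

Run:
```python
from rig import arm
import cv2
f=arm.grab_frame("wrist");cv2.imwrite('pics/w2.png',f['color'][...,::-1])
```

```text
(no output)
```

View pics/w2.png

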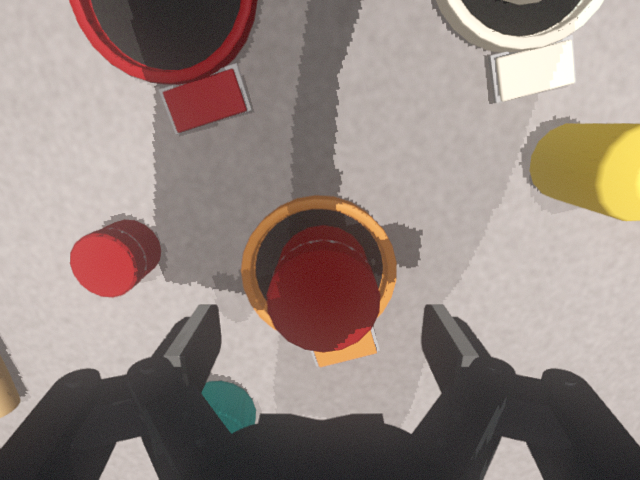

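The oxblood jar (323,290) lies midway between the fingers, and the small red (115,260) and turquoise (230,400) jars are clear. Next I grip it.

Request:
drive_tool:
  jaw: [1,1,1,-1,-1]
  translation:
    - [0,0,-0.8]
    - [0,0,-0.44]
    - [0,0,0]
    - [0,0,0]
    - [0,0,0]
  twist: [0,0,0,0,0]

```text
time_s: 15.88
ee_pos: [0.6167, -0.1569, 0.0977]
eef_rot: [-180.0, 0.1, 166.5]
contact_force: [-5.3, 3.2, 12.3]
finger_gap: 0.0529
grasp_force: 61.0
```

Request:
drive_tool:
  jaw: [-1,-1,-1,-1]
  translation:
    - [0,0,0]
    - [0,0,0]
    - [0,0,0]
    - [0,0,0]
  twist: [0,0,0,0]

```text
time_s: 16.38
ee_pos: [0.6168, -0.1569, 0.0977]
eef_rot: [-180.0, 0.1, 166.5]
contact_force: [-0.3, -0.2, 6.4]
finger_gap: 0.0527
grasp_force: 62.8
```

Request:
drive_tool:
  jaw: [-1,-1,-1,-1,-1]
  translation:
    - [0,0,0.5]
    - [0,0,0.75]
    - [0,0,1]
    - [-0.5,-0.15,0]
    - [-0.9,-0.22,0]
  twist: [0,0,0,0,0]

```text
time_s: 17.0
ee_pos: [0.5735, -0.1678, 0.1639]
eef_rot: [-180.0, -0.0, 166.5]
contact_force: [0.3, 0.7, -0.8]
finger_gap: 0.0528
grasp_force: 62.9
```

Request:
drive_tool:
  jaw: [-1,-1,-1,-1,-1]
  translation:
    - [-0.95,-0.25,0]
    - [-0.95,-0.25,0]
    - [-0.95,-0.25,0]
    - [-0.7,-0.15,0]
    - [-0.39,-0.1,0]
  twist: [0,0,0,0,0]

```text
time_s: 17.62
ee_pos: [0.4544, -0.1978, 0.1638]
eef_rot: [180.0, -0.1, 166.4]
contact_force: [0.5, 0.5, -2.5]
finger_gap: 0.0525
grasp_force: 62.9
```

Request:
drive_tool:
  jaw: [-1,-1,-1,-1,-1]
  translation:
    - [0,0,0]
    - [0,0,-0.8]
    - [0,0,-0.8]
    - [0,0,-0.3]
    - [0,0,0]
  twist: [0,0,0,0,0]

```text
time_s: 18.25
ee_pos: [0.4563, -0.1977, 0.1068]
eef_rot: [180.0, -0.1, 166.5]
contact_force: [0.7, 0.1, -0.4]
finger_gap: 0.0523
grasp_force: 63.0
```

Request:
drive_tool:
  jaw: [-1,-1,-1,1,1]
  translation:
    - [0,0,-0.2]
    - [0,0,-0.1]
    - [0,0,0]
    - [0,0,0]
    - [0,0,0]
  twist: [0,0,0,0,0]

```text
time_s: 18.88
ee_pos: [0.4562, -0.1979, 0.0984]
eef_rot: [-180.0, 0.0, 166.5]
contact_force: [0.1, -0.4, -0.1]
finger_gap: 0.085
grasp_force: 0.0
```

Request:
drive_tool:
  jaw: [1,1,1,1,1]
  translation:
    - [0,0,0]
    - [0,0,0.6]
    - [0,0,0.9]
    - [0,0,1]
    - [0,0,1]
  twist: [0,0,0,0,0]

```text
time_s: 19.5
ee_pos: [0.456, -0.1977, 0.2041]
eef_rot: [-180.0, 0.0, 166.5]
contact_force: [0.9, -1.1, -0.3]
finger_gap: 0.0854
grasp_force: 0.0
```

Request:
drive_tool:
  jaw: [1,1,1,1,1]
  translation:
    - [0.5,0.8,0]
    - [0.6,0.98,0]
    - [0.6,0.98,0]
    - [0.6,0.98,0]
    - [0.6,0.98,0]
  twist: [0,0,0,0,0]

```text
time_s: 20.12
ee_pos: [0.5436, -0.0552, 0.2032]
eef_rot: [-180.0, 0.0, 166.5]
contact_force: [-0.6, -0.1, 0.4]
finger_gap: 0.0858
grasp_force: 0.0
```

Request:
drive_tool:
  jaw: [1,1,1,1,1]
  translation:
    - [0.6,0.98,0]
    - [0.6,0.98,0]
    - [0.6,0.98,0]
    - [0.6,0.98,0]
    - [0.6,0.98,0]
  twist: [0,0,0,0,0]

```text
time_s: 20.75
ee_pos: [0.6336, 0.0918, 0.2031]
eef_rot: [-180.0, 0.0, 166.5]
contact_force: [0.7, 0.3, 0.6]
finger_gap: 0.0856
grasp_force: 0.0
```

Request:
drive_tool:
  jaw: [1,1,1,1,1]
  translation:
    - [0.6,0.98,0]
    - [0.13,0.23,0]
    - [0,0,-0.9]
    - [0,0,-0.9]
    - [0,0,-0.5]
  twist: [0,0,0,0,0]

```text
time_s: 21.38
ee_pos: [0.6543, 0.1265, 0.1327]
eef_rot: [-180.0, -0.1, 166.5]
contact_force: [-0.3, 0.5, 0.0]
finger_gap: 0.0854
grasp_force: 0.0
```

Run:
```python
from rig import arm
import cv2
f=arm.grab_frame("wrist");cv2.imwrite('pics/w3.png',f['color'][...,::-1]);print(arm.get_obs()['ee_pos'])
```

```text
[0.65393087 0.12649884 0.13124727]
```

View pics/w3.png

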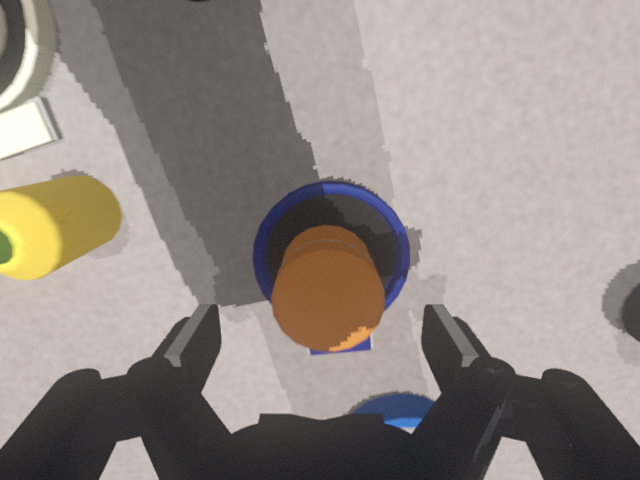

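The tan jar (328,290) is between the fingers, with the glue (60,225) and the dark bottle (635,300) clear. Next I grip it.

Request:
drive_tool:
  jaw: [1,1,1,-1,-1]
  translation:
    - [0,0,-0.75]
    - [0,0,-0.4]
    - [0,0,0]
    - [0,0,0]
    - [0,0,0]
  twist: [0,0,0,0,0]

```text
time_s: 22.05
ee_pos: [0.6555, 0.1271, 0.1008]
eef_rot: [180.0, 0.1, 166.5]
contact_force: [-6.0, 0.2, 17.1]
finger_gap: 0.0519
grasp_force: 60.4
```

Request:
drive_tool:
  jaw: [-1,-1,-1,-1]
  translation:
    - [0,0,0]
    - [0,0,0]
    - [0,0,0]
    - [0,0,0]
  twist: [0,0,0,0]

```text
time_s: 22.55
ee_pos: [0.6555, 0.1271, 0.1009]
eef_rot: [180.0, 0.1, 166.5]
contact_force: [-0.9, -0.9, 6.0]
finger_gap: 0.0523
grasp_force: 63.1
```

Request:
drive_tool:
  jaw: [-1,-1,-1,-1,-1]
  translation:
    - [0,0,0.6]
    - [0,0,1]
    - [0,0,1]
    - [0,0,1]
    - [0,-0.5,0]
  twist: [0,0,0,0,0]

```text
time_s: 23.18
ee_pos: [0.6557, 0.1125, 0.2102]
eef_rot: [179.9, 0.3, 166.6]
contact_force: [-0.2, -0.2, -2.0]
finger_gap: 0.0525
grasp_force: 63.0
```

Request:
drive_tool:
  jaw: [-1,-1,-1,-1,-1]
  translation:
    - [0,-0.9,0]
    - [0,-0.95,0]
    - [0,-0.95,0]
    - [0,-0.95,0]
    - [0,-0.95,0]
  twist: [0,0,0,0,0]

```text
time_s: 23.8
ee_pos: [0.6544, -0.0305, 0.2062]
eef_rot: [-180.0, -0.1, 166.5]
contact_force: [0.3, 0.5, -1.0]
finger_gap: 0.0529
grasp_force: 63.0
```

Request:
drive_tool:
  jaw: [-1,-1,-1,-1,-1]
  translation:
    - [-0.25,-0.95,0]
    - [-0.25,-0.95,0]
    - [-0.25,-0.95,0]
    - [-0.25,-0.95,0]
    - [-0.23,-0.54,0]
  twist: [0,0,0,0,0]

```text
time_s: 24.42
ee_pos: [0.6171, -0.1608, 0.2064]
eef_rot: [180.0, -0.1, 166.4]
contact_force: [-0.2, -0.1, -0.9]
finger_gap: 0.0528
grasp_force: 63.0
```

Request:
drive_tool:
  jaw: [-1,-1,-1,-1,-1]
  translation:
    - [0,0,0]
    - [0,0,-0.9]
    - [0,0,-0.9]
    - [0,0,-0.9]
    - [0,0,-0.3]
  twist: [0,0,0,0,0]

```text
time_s: 25.05
ee_pos: [0.6176, -0.1579, 0.1158]
eef_rot: [180.0, -0.2, 166.5]
contact_force: [0.2, -0.5, -0.0]
finger_gap: 0.0523
grasp_force: 63.0
```

Request:
drive_tool:
  jaw: [-1,-1,-1,-1]
  translation:
    - [0,0,-0.3]
    - [0,0,-0.16]
    - [0,0,0]
    - [0,0,0]
  twist: [0,0,0,0]

```text
time_s: 25.55
ee_pos: [0.6183, -0.1592, 0.1044]
eef_rot: [-180.0, 0.1, 166.5]
contact_force: [1.0, 0.4, -0.6]
finger_gap: 0.0525
grasp_force: 63.0
```

Request:
drive_tool:
  jaw: [-1,-1,1,1,1]
  translation:
    - [0,0,-0.09]
    - [0,0,0]
    - [0,0,0]
    - [0,0,0]
    - [0,0,0]
  twist: [0,0,0,0,0]

```text
time_s: 26.18
ee_pos: [0.6182, -0.1592, 0.1012]
eef_rot: [-180.0, 0.0, 166.5]
contact_force: [-0.2, 0.2, -0.1]
finger_gap: 0.0856
grasp_force: 0.0
```

Request:
drive_tool:
  jaw: [1,1,1,1,1]
  translation:
    - [0,0,0.6]
    - [0,0,0.9]
    - [0,0,1]
    - [0,0,1]
    - [0,0,0]
  twist: [0,0,0,0,0]

```text
time_s: 26.8
ee_pos: [0.6189, -0.1594, 0.2086]
eef_rot: [-180.0, 0.3, 166.5]
contact_force: [0.7, 0.2, 0.3]
finger_gap: 0.0852
grasp_force: 0.0
```

Request:
drive_tool:
  jaw: [1,1,1,1,1]
  translation:
    - [-0.45,0.94,0]
    - [-0.45,0.94,0]
    - [-0.45,0.94,0]
    - [-0.45,0.94,0]
    - [-0.45,0.94,0]
  twist: [0,0,0,0,0]

```text
time_s: 27.42
ee_pos: [0.5497, -0.0172, 0.2051]
eef_rot: [-180.0, -0.1, 166.5]
contact_force: [0.7, 1.1, -0.3]
finger_gap: 0.0852
grasp_force: 0.0
```

Request:
drive_tool:
  jaw: [1,1,1,1,1]
  translation:
    - [-0.45,0.94,0]
    - [-0.45,0.94,0]
    - [-0.45,0.94,0]
    - [-0.45,0.94,0]
    - [-0.45,0.94,0]
  twist: [0,0,0,0,0]

```text
time_s: 28.05
ee_pos: [0.4822, 0.1237, 0.2052]
eef_rot: [-180.0, -0.1, 166.5]
contact_force: [0.3, -0.9, 0.8]
finger_gap: 0.0854
grasp_force: 0.0
```

Request:
drive_tool:
  jaw: [1,1,1,1,1]
  translation:
    - [-0.45,0.94,0]
    - [-0.45,0.94,0]
    - [-0.46,0.94,0]
    - [0,0,-1]
    - [0,0,-0.6]
  twist: [0,0,0,0,0]

```text
time_s: 28.68
ee_pos: [0.4413, 0.2078, 0.1563]
eef_rot: [-180.0, -0.1, 166.6]
contact_force: [0.0, -0.4, 0.8]
finger_gap: 0.0857
grasp_force: 0.0
```

Request:
drive_tool:
  jaw: [1,1,1]
  translation:
    - [0,0,-0.7]
    - [0,0,0]
    - [0,0,0]
  twist: [0,0,0]

```text
time_s: 29.05
ee_pos: [0.4424, 0.2075, 0.1374]
eef_rot: [-180.0, -0.0, 166.5]
contact_force: [-0.4, -1.1, -0.1]
finger_gap: 0.0856
grasp_force: 0.0
```

Run:
```python
from rig import arm
import cv2
f=arm.grab_frame("wrist");cv2.imwrite('pics/w4.png',f['color'][...,::-1]);print(arm.get_obs()['ee_pos'])
```

```text
[0.44256987 0.20750676 0.13765   ]
```

View pics/w4.png

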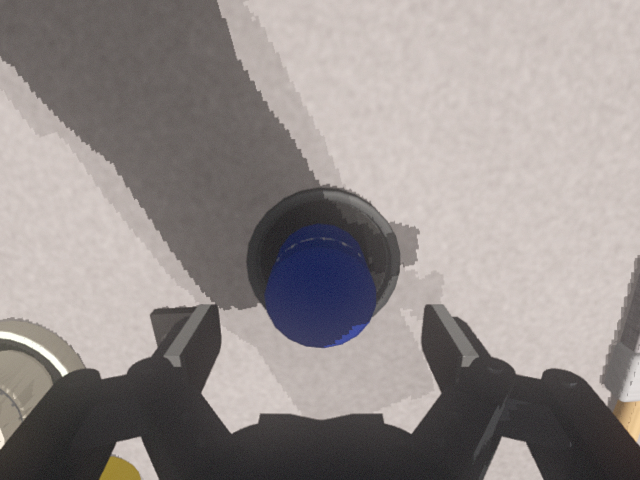

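The navy jar (322,290) is centred between the fingers, and the black piece (180,330) lies behind the left finger, as it did on the earlier visit. Next I grip it.

Request:
drive_tool:
  jaw: [1,1,1,-1,-1]
  translation:
    - [0,0,-0.85]
    - [0,0,-0.48]
    - [0,0,0]
    - [0,0,0]
    - [0,0,0]
  twist: [0,0,0,0,0]

```text
time_s: 29.72
ee_pos: [0.4428, 0.2076, 0.0981]
eef_rot: [180.0, 0.1, 166.5]
contact_force: [-6.3, -1.5, 22.6]
finger_gap: 0.0526
grasp_force: 59.5
```

Request:
drive_tool:
  jaw: [-1,-1,-1,-1]
  translation:
    - [0,0,0]
    - [0,0,0]
    - [0,0,0]
    - [0,0,0]
  twist: [0,0,0,0]

```text
time_s: 30.22
ee_pos: [0.4427, 0.2076, 0.0982]
eef_rot: [180.0, 0.1, 166.5]
contact_force: [-0.9, -0.5, 5.4]
finger_gap: 0.0526
grasp_force: 62.1
```

Request:
drive_tool:
  jaw: [-1,-1,-1,-1,-1]
  translation:
    - [0,0,0.5]
    - [0,0,0.8]
    - [0,0,1]
    - [0.5,-0.15,0]
    - [0.9,-0.34,0]
  twist: [0,0,0,0,0]

```text
time_s: 30.85
ee_pos: [0.4848, 0.1927, 0.1662]
eef_rot: [180.0, 0.0, 166.6]
contact_force: [0.6, 0.2, -1.8]
finger_gap: 0.0526
grasp_force: 63.0
```

Request:
drive_tool:
  jaw: [-1,-1,-1,-1,-1]
  translation:
    - [0.95,-0.35,0]
    - [0.95,-0.35,0]
    - [0.95,-0.35,0]
    - [0.95,-0.35,0]
    - [0.9,-0.35,0]
  twist: [0,0,0,0,0]

```text
time_s: 31.48
ee_pos: [0.6266, 0.1394, 0.1647]
eef_rot: [-180.0, -0.1, 166.5]
contact_force: [-0.3, 0.0, -0.7]
finger_gap: 0.0528
grasp_force: 63.0
```

Request:
drive_tool:
  jaw: [-1,-1,-1,-1,-1]
  translation:
    - [0.6,-0.2,0]
    - [0.21,-0.11,0]
    - [0,0,0]
    - [0,0,-0.9]
    - [0,0,-0.7]
  twist: [0,0,0,0,0]

```text
time_s: 32.1
ee_pos: [0.6487, 0.1313, 0.1174]
eef_rot: [-180.0, -0.0, 166.5]
contact_force: [0.4, -0.1, -0.9]
finger_gap: 0.0525
grasp_force: 63.0
```

Request:
drive_tool:
  jaw: [-1,-1,-1,-1]
  translation:
    - [0,0,-0.4]
    - [0,0,-0.15]
    - [0,0,0]
    - [0,0,0]
  twist: [0,0,0,0]

```text
time_s: 32.6
ee_pos: [0.6499, 0.131, 0.1025]
eef_rot: [180.0, 0.1, 166.5]
contact_force: [-0.1, 0.1, -1.6]
finger_gap: 0.0522
grasp_force: 63.0
```

Request:
drive_tool:
  jaw: [-1,-1,1,1,1]
  translation:
    - [0,0,-0.11]
    - [0,0,0]
    - [0,0,0]
    - [0,0,0]
    - [0,0,0]
  twist: [0,0,0,0,0]

```text
time_s: 33.22
ee_pos: [0.6497, 0.131, 0.0985]
eef_rot: [180.0, 0.0, 166.5]
contact_force: [0.4, -0.5, -0.4]
finger_gap: 0.0854
grasp_force: 0.0
```

Request:
drive_tool:
  jaw: [1,1,1,1,1]
  translation:
    - [0,0,0.6]
    - [0,0,1]
    - [0,0,1]
    - [0,0,1]
    - [0,0,1]
  twist: [0,0,0,0,0]

```text
time_s: 33.85
ee_pos: [0.6495, 0.131, 0.2375]
eef_rot: [180.0, 0.0, 166.5]
contact_force: [-0.3, -0.2, -0.5]
finger_gap: 0.0855
grasp_force: 0.0
```

Request:
drive_tool:
  jaw: [1,1,1,1,1]
  translation:
    - [-0.8,0.6,0.8]
    - [-0.8,0.9,0.5]
    - [-0.8,0.9,0]
    - [-0.8,0.9,0]
    - [-0.8,0.9,0]
  twist: [0,0,0,0,0]

```text
time_s: 34.48
ee_pos: [0.5287, 0.2577, 0.2756]
eef_rot: [180.0, 0.0, 166.5]
contact_force: [-0.0, 1.4, 0.2]
finger_gap: 0.0852
grasp_force: 0.0
```

Request:
drive_tool:
  jaw: [1,1,1,1,1]
  translation:
    - [-0.8,0.9,0]
    - [-0.8,0.9,0]
    - [-0.8,0.9,0]
    - [-0.8,0.9,0]
    - [0,0,0]
  twist: [0,0,0,0,0]

```text
time_s: 35.1
ee_pos: [0.4321, 0.3664, 0.2757]
eef_rot: [180.0, 0.0, 166.7]
contact_force: [0.8, -0.2, 0.0]
finger_gap: 0.0855
grasp_force: 0.0
```

Run:
```python
from rig import arm
import cv2,numpy as np
from h import *
f=arm.grab_frame("top");cv2.imwrite('pics/top2.png',f['color'][...,::-1])
g=arm.grab_frame("scene");cv2.imwrite('pics/s2.png',g['color'][...,::-1])
u,v,P=world(f);P=P+[.002,.0005,0]
for k,c in dict(white=(.481,-.024),ox=(.4565,-.198),tan=(.6185,-.159),navy=(.65,.131),bare=(.443,.207)).items():
    m=(np.hypot(*(P[:,:2]-c).T)<.045);Q=P[m];T=Q[Q[:,2]>.05]
    if len(T)<20: print(k,'empty, median z',np.median(Q[:,2]).round(4));continue
    cc=(T[:,:2].max(0)+T[:,:2].min(0))/2; A=np.linalg.lstsq(np.c_[T[:,:2]-cc,np.ones(len(T))],T[:,2],rcond=None)[0]
    print(k,(cc-c).round(4),'top z',np.median(T[:,2]).round(4),'slope deg',np.degrees(A[:2]).round(1),'rgb',np.median(f['color'][v[m],u[m]][Q[:,2]>.05],0))
```

```text
white [-0.0014 -0.0001] top z 0.0574 slope deg [-0.4  0.2] rgb [202. 209. 212.]
ox [ 0.0001 -0.0011] top z 0.0575 slope deg [ 0.4 -0.8] rgb [129.  23.  26.]
tan [-0.0022  0.0001] top z 0.0571 slope deg [ 0.5 -0.3] rgb [196. 117.  52.]
navy [-0.0004 -0.0021] top z 0.0567 slope deg [0.8 0.5] rgb [23. 35. 98.]
bare empty, median z 0.0084
```

View pics/s2.png

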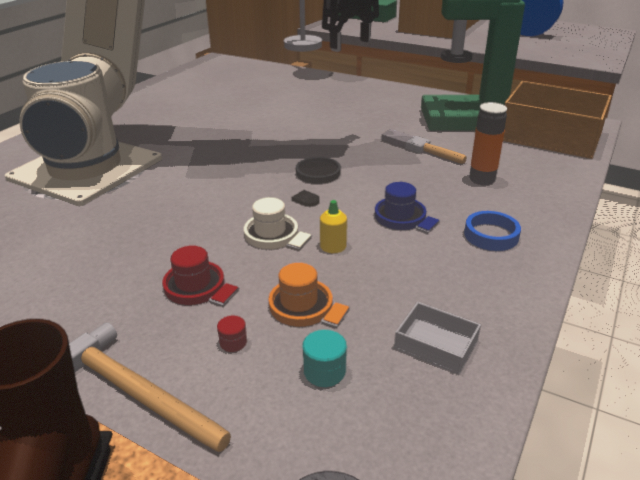

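Every jar stands flat in the dish of its own colour: white (269,218), oxblood (190,270), tan (298,287), navy (400,200). The spare dish (318,170) is empty, the glue (333,228) is upright, and the arm is clear.

```bash
python3 -c "from rig import arm; print(arm.job_done())"
```

```text
the job is handed in; nothing more can be done
None
```

The job is handed in after about 35 s of robot time: a final camera check showed each jar flat in the dish of its own colour, the spare dish empty and the glue bottle upright.

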